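# Start up the trimming place in order

### The arm

A 7-joint arm with a two-finger parallel gripper is mounted at the origin on a cart in front of the work surface, level with it; the furniture and walls round the work are solid. World frame = base frame: x ahead of the robot, y to its left, z up, the work surface at z = 0. Lengths are in m, angles in rad, forces in N, time in s.
With the tool pointing down it reaches from about 0.4 to 0.875 m from the base axis. Payload 6.5 kg.
Tool frame: the origin (TCP) lies at the very end of the fingers, on their centre line; the grasp point (between the pads) lies 19 mm behind it; z points along the fingers, y is the line along which they close (so a half turn about z gives the same grasp; the last joint's range is limited). The gripper opens to 85 mm and grips with 20 to 120 N. Pads are 22 mm wide; open, the fingers measure 114 mm over their backs; the gripper's body (76 mm by 85 mm) begins 54 mm behind the grasp point. The pads swing forward as they close: fully open they stand 13 mm farther back than shut.
Start: joints at [-1.396, 0.536, -0.004, 1.538, 0.003, 1.067, -0.071], TCP at [0.155, 0.631, 0.231] pointing down, gripper open.
Joint ranges: [-2.7, 2.7], [-0.37, 2.16], [-1.27, 1.26], [0.24, 2.4], [-1.31, 4.45], [0.19, 1.91], [-2.76, 2.76]. Speed limits (rad/s): [2.39, 2.39, 3.14, 3.14, 3.14, 3.14, 3.14].

### API

Orientations are given as a 3x3 rotation matrix whose columns are the frame's x, y, z axes.
In Python, from bench import arm gives the robot as it stands. Calls block until the motion is done:
- arm.reach(position, orientation): joint-space move of the TCP to a pose.
- arm.move_l(position, frame=None, speed=0.15, contact_N=None): straight line of the TCP; frame=None keeps the orientation; speed is the mean speed in m/s. With contact_N (N) it stops when the force on the tool has changed by that much, and returns True; else False.
- arm.move_joints(angles): joint-space move.
- arm.set_gripper(opening, squeeze=None): finger opening in m; squeeze is the grip in N (None keeps the last); returns when the fingers have stopped.
- arm.sleep(seconds).
- arm.ik(position, orientation): joint angles nearest the present ones, or None.
- arm.get_image(name): name is "scene" or "top" or "wrist"; returns a dict with "color" (384x512x3 uint8, red, green, blue), "camera_matrix" (3x3 intrinsics, pixels), "k1" (the pictures are not rectified: a ray, as slopes to the right and down, at radius r is drawn at 1 + k1 r^2 times it, then the intrinsics apply), "position" and "orientation" of the camera in the world. Camera axes: x right, y down, z forward; pixel columns grow to the right and rows downward; lengths in m; the calibration is good to about 2 mm. A picture is of the moment at which its call begins. There is no depth.
A pose or a line that the arm cannot do raises arm.PlanningError and nothing moves.
- arm.hand_in(): hands the job in; it is judged then, once.
Readings, each from a call of its own:
- arm.get_clock(): time.
- arm.get_q(): joint angles.
- arm.get_dq(): joint speeds.
- arm.get_joint_torque(): joint torques, N m.
- arm.get_eef_pos(): TCP position.
- arm.get_ee_rot(): TCP orientation.
- arm.get_force(): force on the tool from outside, world axes, zero at the start.
- arm.get_torque(): the same for the moment, N m.
- arm.get_finger_gap(): finger opening in m.
- arm.get_grasp_force(): force on a finger pad.
Only numpy, scipy, OpenCV 4.12 (cv2) and the standard library are available. Lean on these libraries where they do the work, as an engineer would, in place of code of your own. Each camera call takes 0.05 s, during which the arm holds its last target. There are 200 camera calls.

### The job

Start up the trimming place from the three-unit control strip on the bench: first press down the raised end of the rocker switch so that it tips right over, next push the square key all the way down so that it stays in, and last press the round button fully down, hold it there for a good second and let it spring back up. Keep to that order, and leave the loose cast, tape roll and little box round the strip where they are.

Things in the scene. Friction and masses are not known exactly. Their poses are not given: they have to be found in the camera images.
- strip: Aluminium strip with grey end cheeks, 128 x 298 x 40 mm, fixed to the bench, with three grey boxes (112 x 84 mm, flat tops 45 mm above the bench) side by side, 92 mm apart along y, in any order; each has one black plastic control at its middle. Origin: centre of the strip's underside, on the bench; x across it, away from the robot; y along it; z up.
- rocker_raised_end (a point): Rocker switch, a see-saw 70 mm long along the strip's x, 38 mm wide, of two flat halves meeting in a valley over the pivot, 53 mm above the bench. At first the near half is level, the far one slopes up 0.34 rad to 65 mm. This point: on the far half's surface, 22 mm from the valley, mid-width; x up the slope. Press here with 3 N; tipped over, this half lies level at 53 mm.
- rocker (a joint): Angle of the rocker: 0 (to 0.03) as found, 0.34 rad when the far half is pressed down to its stop. It stays where it is left.
- key_top (a point): Square push key, 40 x 40 mm, standing 16 mm out of its box. This point is the centre of its top, 61 mm above the bench; x, y, z as the strip's. Pressing takes about 3 N; fully in, its top is 53 mm above the bench. It stays where it is left.
- key (a joint): Depth of the square key: 0 (to 0.001) as found, 0.008 m fully in. It stays where it is left.
- button_top (a point): Round spring button, 40 mm in diameter, standing 16 mm out of its box. This point is the centre of its top, 61 mm above the bench; x, y, z as the strip's. It takes 1.5 N at first and 4.5 N fully down, where its top is 54 mm above the bench; it springs back when released.
- button (a joint): Depth of the round button: 0 released, 0.007 m fully down.
- white_cast: Bystander: loose white plaster dental cast, 60 x 77 x 26 mm, on the robot's side of the strip. Origin at the centre of its underside. To be left alone.
- tape: Bystander: loose roll of masking tape lying flat, 60 mm across, 19 mm high, on the robot's side of the strip. Origin at the centre of its underside. To be left alone.
- paper_box: Bystander: loose small white cardboard box, 46 x 71 x 22 mm, behind the strip. Origin at the centre of its underside. To be left alone.

How it is judged:
By the outcome, as a careful person would: the job done as asked, in the order asked, and still so for the second after the job is handed in, with the robot touching nothing.
It also fails if it takes over 42 s, if anything falls off the work surface, if the arm or the gripper's body presses on something with over 40 N, if the wrist force passes 120 N, or if a joint passes its speed limit or range.

## Working session

There is one attempt and no reset: what is moved stays moved. The work goes in short steps, each a Python script; the robot and the scene stay as the last script left them, time stands still between calls to the robot, and variables do not carry over. Pictures are saved under pics/ and viewed, at most 10 in all, crops included, and the job is handed in when it is done.

```bash
mkdir -p pics
python3 - <<'E'
from bench import arm
import cv2,pickle
d={}
for n in("scene","top"):
    d[n]=arm.get_image(n); cv2.imwrite(f"pics/{n}0.png",d[n]["color"][:,:,::-1]); print(n,d[n]["position"],d[n]["orientation"],d[n]["camera_matrix"],d[n]["k1"])
pickle.dump(d,open("im0.pkl","wb"))
print(arm.get_clock(), arm.get_ee_rot())
E
```

```text
scene [ 0.00979292 -0.3051048   0.58220671] [[ 0.53962215 -0.50056848  0.67693363]
 [-0.84177758 -0.3066754   0.44425298]
 [-0.01478015 -0.8095563  -0.58685616]] [[347.35147301   0.         260.93461355]
 [  0.         347.35147301 196.31583649]
 [  0.           0.           1.        ]] -0.07442154299026349
top [0.44537476 0.05581635 1.02303253] [[ 0.02968203 -0.98868106  0.14706711]
 [-0.99953188 -0.02826651  0.01170601]
 [-0.00741644 -0.14734572 -0.98905725]] [[401.78142468   0.         249.95793425]
 [  0.         401.78142468 191.85417879]
 [  0.           0.           1.        ]] -0.013275078197162856
0.1 [[-9.71175522e-01  2.38365342e-01 -2.63988489e-04]
 [ 2.38365466e-01  9.71174364e-01 -1.50339196e-03]
 [-1.01977686e-04 -1.52298321e-03 -9.99998835e-01]]
```

View pics/top0.png

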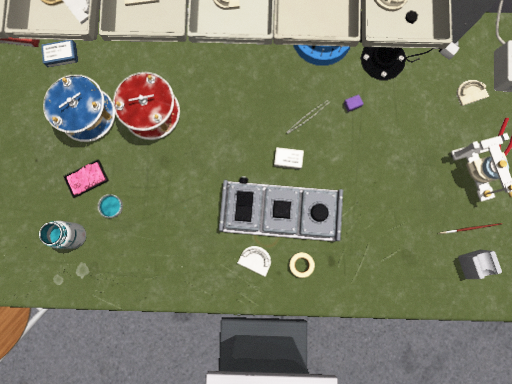

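View pics/scene0.png

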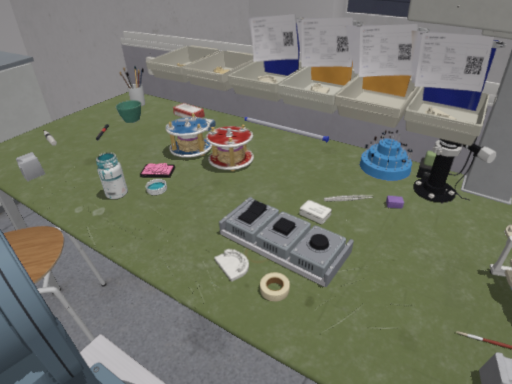

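The top view shows the rocker at (244,206), the key at (282,210) and the button at (319,212). The cast is at (255,260), the tape at (301,265) and the box at (289,158). The scene view shows the same order. I'll measure the controls from both views.

```bash
cat > h.py <<'E'
import numpy as np,cv2
def ray(im,uv):
    K=im["camera_matrix"];a=np.array([(uv[0]-K[0,2])/K[0,0],(uv[1]-K[1,2])/K[1,1]]);s=a.copy()
    for _ in range(10): s=a/(1+im["k1"]*(s@s))
    return np.asarray(im["orientation"])@np.r_[s,1]
def cast(im,uv,z):
    d=ray(im,uv);p=np.asarray(im["position"]);return p+d*(z-p[2])/d[2]
def blobs(im,roi,thr=38,amin=60):
    x0,y0,x1,y1=roi;m=np.zeros(im["color"].shape[:2],np.uint8)
    m[y0:y1,x0:x1]=(im["color"][y0:y1,x0:x1].max(2)<thr)
    n,_,s,c=cv2.connectedComponentsWithStats(m)
    return sorted([(tuple(c[i]),s[i].tolist()) for i in range(1,n) if s[i][4]>=amin])
E
python3 - <<'E'
import pickle,numpy as np,cv2
from h import *
np.set_printoptions(precision=4,suppress=True)
d=pickle.load(open("im0.pkl","rb"))
for n,roi in(("top",(228,186,335,232)),("scene",(230,198,345,262))):
    for c,s in blobs(d[n],roi): print(n,np.round(c,1),s,cast(d[n],c,.057))
# strip outline in top
im=d["top"]["color"].astype(int); g=((im.max(2)-im.min(2)<22)&(im.max(2)>70)).astype(np.uint8)
m=np.zeros_like(g);m[172:250,212:350]=g[172:250,212:350]
m=cv2.morphologyEx(m,cv2.MORPH_OPEN,np.ones((3,3)))
m=cv2.morphologyEx(m,cv2.MORPH_CLOSE,np.ones((5,5)))
c=max(cv2.findContours(m,0,2)[0],key=cv2.contourArea);r=cv2.minAreaRect(c);print(r)
for p in cv2.boxPoints(r):print(p,cast(d["top"],p,.04))
print("ctr",cast(d["top"],r[0],.04))
a=cv2.resize(d["top"]["color"][165:285,205:355],None,fx=5,fy=5,interpolation=2)[:,:,::-1]
cv2.imwrite("pics/crop.png",a)
E
```

```text
top [243.6 205.3] [235, 191, 18, 30, 410] [0.5558 0.0817 0.057 ]
top [280.9 208.9] [273, 201, 18, 17, 153] [ 0.5495 -0.0086  0.057 ]
top [317.5 212.3] [311, 204, 17, 17, 110] [ 0.5439 -0.0969  0.057 ]
scene [253.1 212.4] [239, 202, 27, 21, 200] [0.5499 0.0728 0.057 ]
scene [283.8 227.3] [274, 220, 21, 15, 149] [ 0.5411 -0.0176  0.057 ]
scene [318.6 243. ] [310, 235, 18, 14, 148] [ 0.5357 -0.1076  0.057 ]
((281.0763854980469, 210.6266326904297), (121.8836898803711, 52.54896545410156), 4.436474323272705)
[218.2847 232.1083] [0.4901 0.1417 0.04  ]
[222.3496 179.7168] [0.6201 0.137  0.04  ]
[343.8681 189.145 ] [ 0.605  -0.1646  0.04  ]
[339.8032 241.5365] [ 0.4759 -0.1541  0.04  ]
ctr [ 0.5471 -0.0103  0.04  ]
```

View pics/crop.png

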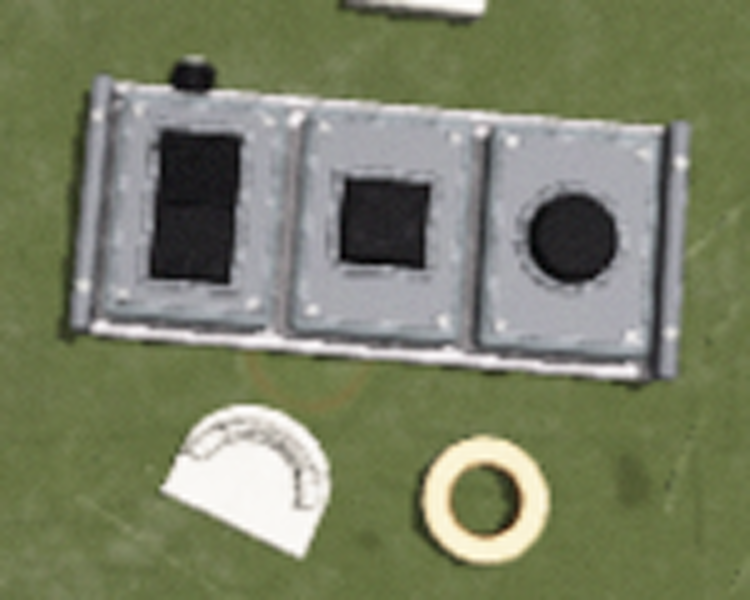

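The crop shows the rocker valley at about (244.2,206), the key centre at (282.2,209.4) and the button centre at (319.6,212.6). I'll go above the key and take one close wrist look.

Run:
```python
import pickle,numpy as np,cv2
from h import *
from bench import arm
np.set_printoptions(precision=4,suppress=True)
t=pickle.load(open("im0.pkl","rb"))["top"]
R,K,B=cast(t,(244.2,206),.053),cast(t,(282.2,209.4),.061),cast(t,(319.6,212.6),.061)
print(R,K,B)
y=(R-B);y[2]=0;y/=np.linalg.norm(y);x=np.array([y[1],-y[0],0]);print("yaw",np.arctan2(x[1],x[0]))
T=np.c_[-x,y,[0,0,-1]]
arm.set_gripper(0.0)
arm.reach(K+[-.03,0,.22],T)
w=arm.get_image("wrist");pickle.dump(w,open("w.pkl","wb"));cv2.imwrite("pics/w.png",w["color"][:,:,::-1])
print(w["position"],w["orientation"],arm.get_clock(),arm.get_eef_pos(),arm.get_finger_gap(),arm.get_force())
```

```text
[0.5545 0.0802 0.053 ] [ 0.548  -0.0115  0.061 ] [ 0.5429 -0.1014  0.061 ]
yaw -0.0638796699058818
[ 0.4404 -0.0067  0.4244] [[ 0.0626  0.9506  0.304 ]
 [ 0.998  -0.0598 -0.0185]
 [ 0.0005  0.3045 -0.9525]] 3.5333 [ 0.5181 -0.0107  0.2809] -0.00021501960130999992 [ 0.4429 -0.3641 -0.2565]
```

View pics/w.png

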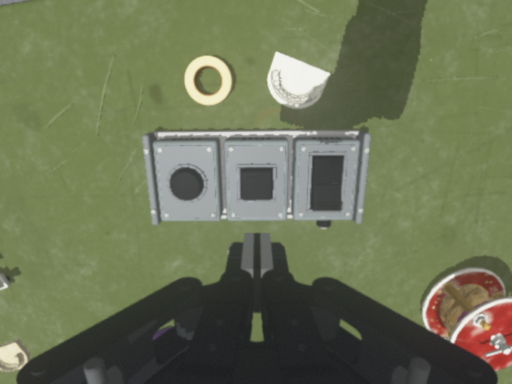

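The wrist view has the button at about (187,183), the key at (257,183) and the rocker at (327,183). Image down is away from the robot, and the strip is square to the tool. I'll cast these to cross-check.

```bash
python3 - <<'E'
import pickle,numpy as np
from h import *
np.set_printoptions(precision=4,suppress=True)
w=pickle.load(open("w.pkl","rb"))
for b,z in zip(blobs(w,(160,150,352,214),60,100),(.06,.06,.056)):
    x,y,ww,h,_=b[1]; print(np.round(b[0],1),b[1],cast(w,b[0],z),cast(w,(x+ww/2-.5,y+h/2-.5),z))
E
python3 - <<'E'
import pickle,numpy as np
from h import *
np.set_printoptions(precision=4,suppress=True)
w=pickle.load(open("w.pkl","rb"));print(w["color"][183,[187,257,327]], w["color"][165,257])
for t in(70,85):
  for c,s in blobs(w,(160,150,352,214),t,300):
    print(t,np.round(c,1),s,cast(w,c,.059))
for p,z in(((327,183),.053),((257,183),.061),((187,183),.061)):print(cast(w,p,z))
E
```

```text
[[71 74 72]
 [69 70 71]
 [59 60 60]] [154 158 160]
70 [326.1 182. ] [311, 156, 32, 54, 1526] [0.5513 0.0757 0.059 ]
85 [186.2 183.3] [171, 168, 32, 32, 809] [ 0.5419 -0.1032  0.059 ]
85 [256.2 183. ] [241, 168, 32, 32, 968] [ 0.5472 -0.0137  0.059 ]
85 [326.3 182.4] [311, 156, 33, 54, 1615] [0.552 0.076 0.059]
[0.5546 0.0783 0.053 ]
[ 0.5466 -0.0126  0.061 ]
[ 0.541  -0.1017  0.061 ]
```

Run:
```python
import numpy as np
from bench import arm
np.set_printoptions(precision=4,suppress=True)
yaw=-.064;x=np.array([np.cos(yaw),np.sin(yaw),0])
def press(p,z0,z1,N):
    p=np.array(p)
    arm.move_l([*p[:2],z0+.03],speed=.15); arm.move_l([*p[:2],z0+.006],speed=.08)
    c=arm.move_l([*p[:2],z1],speed=.015,contact_N=N)
    print(c,arm.get_eef_pos(),arm.get_force(),arm.get_clock())
R=np.array([.5543,.079,0])+.022*x
press(R,.068,.0515,12)
arm.move_l([*R[:2],.10])
press([.5475,-.0125,0],.061,.0515,12)
arm.move_l([.5475,-.0125,.13])
arm.move_l([.50,-.0125,.28])
import cv2
for n in("wrist","scene"):
    i=arm.get_image(n)["color"][:,:,::-1]
    i=i[120:240,140:380] if n=="wrist" else i[180:300,200:380]
    cv2.imwrite(f"pics/{n}1.png",cv2.resize(i,None,fx=3,fy=3,interpolation=2))
a=cv2.imread("pics/wrist1.png");b=cv2.imread("pics/scene1.png");w=max(a.shape[1],b.shape[1])
f=lambda q:cv2.copyMakeBorder(q,0,0,0,w-q.shape[1],0);c=np.vstack([f(a),f(b)]);cv2.imwrite("pics/both1.png",cv2.resize(c,None,fx=.83,fy=.83))
```

```text
True [0.577  0.0776 0.0527] [-0.7001  0.212   4.9866] 6.9167
True [ 0.5477 -0.0125  0.0531] [-1.6886  0.2517  6.0558] 9.5083
```

View pics/both1.png

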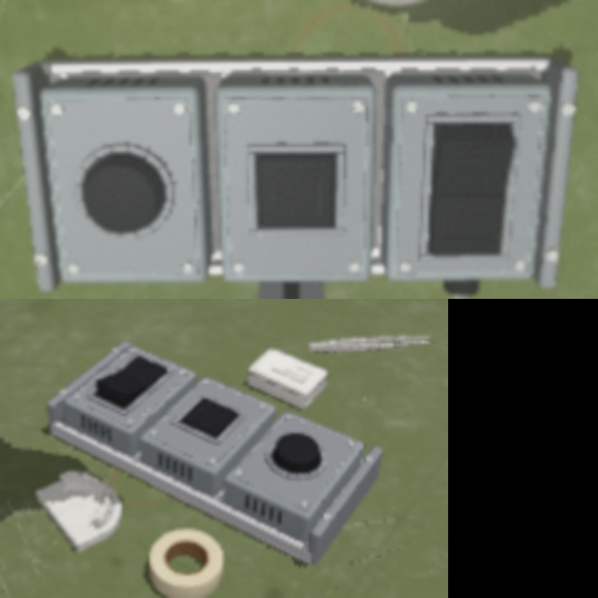

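The rocker's near half is now raised, and the key at (295,190) stands only slightly proud of its box. Both presses stopped on hard contact at 53 mm. Next is the button.

Run:
```python
import numpy as np
from bench import arm
np.set_printoptions(precision=4,suppress=True)
p=[.542,-.102]
arm.move_l([*p,.12]);arm.move_l([*p,.067],speed=.08)
c=arm.move_l([*p,.0525],speed=.015,contact_N=13)
print(c,arm.get_eef_pos(),arm.get_force(),arm.get_clock())
z=arm.get_eef_pos()[2]
for k in range(6):
    if arm.get_force()[2]>9: break
    z-=.0004; arm.move_l([*p,z],speed=.01); print(z,arm.get_eef_pos()[2],arm.get_force()[2])
for _ in range(4): arm.sleep(.4);print(arm.get_eef_pos()[2],arm.get_force()[2],arm.get_clock())
arm.move_l([*p,.13],speed=.08);arm.move_l([.48,-.0125,.28])
import cv2
i=arm.get_image("scene")["color"][180:300,200:380,::-1]
cv2.imwrite("pics/s2.png",cv2.resize(i,None,fx=4,fy=4,interpolation=2));print(arm.get_clock())
```

```text
True [ 0.5422 -0.102   0.0541] [-2.1001 -0.0851  6.7732] 14.5417
0.05367314904525204 0.05406965400930206 7.421932574201427
0.053273149045252044 0.05400439125922295 10.682673600271873
0.054000083958617676 11.700575282576526 15.4417
0.054026647182128275 11.244199382359962 15.8417
0.05400401809184987 11.390982508607404 16.2417
0.05398491591083342 10.758126492328769 16.6417
19.1833
```

View pics/s2.png

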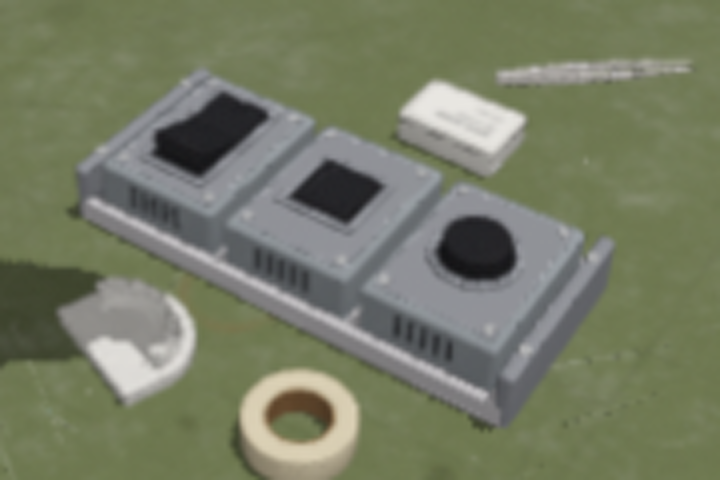

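The rocker is tipped with its near end up at (180,150), the key is in at (337,190) and the button is back up at (477,245). The bystanders haven't moved and the arm is clear, so I'm handing in.

```bash
python3 -c "
from bench import arm
print(arm.hand_in())"
```

```text
the job is handed in; nothing more can be done
None
```

The job is handed in at about 19 s: I tipped the rocker over, pushed the key in to its stop, then held the button fully down for about 1.6 s before it sprang back; the cast, tape and box were not moved.

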